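Pack the long monitor-arm link, carried level at its balance point

ROBOT

A 6-joint arm with a two-finger parallel gripper is mounted at the origin on the work surface. World frame = base frame: x ahead of the robot, y to its left, z up, the work surface at z = 0. Lengths are in mm, angles in rad, forces in N, time in s.
With the tool pointing down it reaches from about 275 to 1000 mm from the base axis. Payload 8.4 kg.
Tool frame: the origin (TCP) lies at the very end of the fingers, on their centre line; the grasp point (between the pads) lies 19 mm behind it; y points along the fingers, x is the direction in which the jaws open and shut, and the axes are right-handed (so a half turn about y gives the same grasp; the last joint's range is limited). The gripper opens to 85 mm and grips with 20 to 120 N. Pads are 22 mm wide; open, the fingers measure 114 mm over their backs; the gripper's body (76 mm by 85 mm) begins 54 mm behind the grasp point. The pads swing forward as they close: fully open they stand 13 mm farther back than shut.
Start: joints at [-1.309, 0.353, 1.633, -0, 1.155, -0.002], TCP at [162.968, -603.382, 231.281] pointing down, gripper open.
Joint ranges: [-2.63, 2.63], [-0.92, 2.1], [0.06, 2.66], [-1.3, 4.44], [0, 2.69], [-3.02, 3.02]. Speed limits (rad/s): [2.22, 2.22, 2.79, 3.14, 3.14, 3.14].

INTERFACE

Orientations are given as [roll, pitch, yaw] about the fixed x, y, z axes, in that order (R = Rz(yaw) Ry(pitch) Rx(roll)).
In Python, from rig import r gives the robot as it stands.
- The arm moves only by the tool servo_tool, never from a script. Its argument "motion" is a list of rows, each a list of 7 numbers: the opening, from -1 (shut) to 1 (fully open), then the shift along the tool's x, y, z in m, then the turn, a rotation vector about the tool's x, y, z in units of 10 degrees (1.0 is 10 degrees). A call has 1 to 12 rows; each row is the pose to reach, as a shift and turn from the pose commanded when the call began, along the tool's axes at that moment; what a row does not reach only later rows make up. A row lasts 1/8 s, in which the tool goes at most 62.5 mm and 10.7 degrees, less where a joint would pass 70% of its speed; a pose out of reach is approached as far as the arm can. A call with a gripper value outside its range is refused whole. The fingers move at their own pace and stop on an object; "grip_force" is the grip in N (left out, the last holds). Time passes only in rows, so rows that repeat a pose let the fingers close. It gives the time, the measured TCP pose, the force and the opening at its end, in the units of the state.
- r.sense(): the state, without advancing time (a new reading comes with each control period).
- r.grab_frame(name): name is "scene" or "top" or "wrist"; returns the picture (400x640x3 uint8, red, green, blue); there is no depth.
- r.calibration(name): a dict with "fx", "fy", "cx", "cy" (pixels), "R" (3x3) and "t" (3): a world point X has camera coordinates R X + t; the wrist camera has in their place "mount" (4x4, takes a point from camera to tool coordinates, whose origin is the TCP and whose axes are the tool frame's). Camera axes: x right, y down, z forward; pixel columns grow to the right and rows downward; lengths in mm; the calibration is good to about 2 mm. A picture is of the moment at which its call begins: read the wrist's pose just before it. calibration takes no time and is no camera call.
- r.sign_off(): hands the job in, once; it reports no verdict.
The state is a dict: "clock": time; "qpos": joint angles; "qvel": joint speeds; "joint_efforts": joint torques, N m; "eef_pos": TCP position; "tcp_rot": TCP orientation; "contact_force": force on the tool from outside, world axes, zero at the start; "wrist_torque": the same for the moment, N m; "opening": opening from 0.0 (shut) to 1.0 (fully open).
Only numpy, scipy, OpenCV 4.12 (cv2) and the standard library are available. Lean on these libraries where they do the work, as an engineer would, in place of code of your own. Each camera call takes 0.05 s, during which the arm holds its last target. There are 200 camera calls.

TASK

Pack the long monitor-arm link (not the short one) into the empty long cardboard tray. One end is heavy, so take it by its bar close to where it balances, lift it a few centimetres off the desk and pause there for about two seconds to see that it stays level, then lay it flat and lengthwise in the tray, setting it down on the tray's floor before you let go. Leave the short link where it lies.

Things in the scene. Friction and masses are not known exactly. Their poses are not given: they have to be found in the camera images.
- link_mid (a point): Long dark-metal monitor-arm link, 310 mm, about 0.7 kg, loose, flat on the desk: straight bar 30 mm wide, 40 high, a small eye (34 across) at one end, a heavy round hub (56 across, 52 high) at the other, undersides flush. The point is mid-length, 20 mm above its underside; x along the bar to the hub, z up. Hub centre at x +127 mm; the link balances at x +52 mm, on the plain bar.
- short_mid (a point): The short link that stays: same make and section (bar 30 wide, 40 high, hub 56 across, 52 high) but only 170 mm long, lying on the desk. The point is the middle of its length, 20 mm above its underside; x points to its hub.
- tray: The open, empty cardboard tray, fixed on the desk: 370 mm long (x), 190 mm wide (y), 45 mm high outside, walls and floor 5 mm thick, so the inside is 360 by 180 mm. Origin at the centre of its underside; x along its length. The link may lie either way round in it.

How it is judged (in metres and radians):
On the way, in this order (a step that is already met when the one before it is completed fails the run):
1. the long link is held by the bar within 30 mm of its balance point, 15 to 100 mm above the desk and level within 10 degrees, for 1 s (height (world z) of link_mid between 0.035 and 0.12 m and angle between link_mid's own z axis and vertical below 0.175 rad and x of the grasp point in the frame of link_mid between 0.022 and 0.082 m and contact force between the fingers and link above 1 N and contact force between link and tray below 0.1 N), for 1 s.
2. the long link is set down inside the tray, within 12 mm of its floor, while still gripped (z of link_mid in the frame of tray below 0.037 m and horizontal distance between link_mid and tray below 0.07 m and contact force between the fingers and link above 1 N), for 0.05 s.
At the end, for the whole second after the job is handed in: The long link lies flat on the tray's floor (within 6 mm in height, 6 degrees of level), its middle within 30 mm lengthwise and 60 mm sideways of the tray's centre, along the tray within 15 degrees, either way round, released and at rest; the short link is within 30 mm of where it was (z of link_mid in the frame of tray below 0.031 m and x of link_mid in the frame of tray between -0.03 and 0.03 m and y of link_mid in the frame of tray between -0.06 and 0.06 m and angle between link_mid's own z axis and vertical below 0.1 rad and angle between the x axis of link_mid and the x axis of tray, either way round below 0.26 rad and linear speed of link below 0.02 m/s and distance of short_mid from where it was at the start of the episode below 0.03 m); the robot touches nothing.
It fails at once if the long link hangs or tips more than 20 degrees from level (angle between link_mid's own z axis and vertical above 0.35 rad).
It fails at once if the short link is moved more than 30 mm (distance of short_mid from where it was at the start of the episode above 0.03 m).
It also fails if it takes over 48 s, if anything falls off the work surface, if the arm or the gripper's body presses on something with over 40 N, if the wrist force passes 120 N, or if a joint passes its speed limit or range.

## Working session

There is one attempt and no reset: what is moved stays moved. The work goes in short steps, Python scripts to look and compute and a tool call to move; the robot and the scene stay as the last step left them, time stands still between calls to the robot, and variables do not carry over. Pictures are saved under pics/ and viewed, on a budget of 10 in all, crops included, one or two more only if the job needs it, and the job is handed in when it is done.

Besides the shell and the picture viewer there is one more tool, called as name([rows], argument=value, ...), one row to a line, values as JSON. servo_tool: Moves the arm, as the interface text tells. Its arguments: {"type":"object","properties":{"motion":{"type":"array","items":{"type":"array","items":{"type":"number"}}},"grip_force":{"type":"number"}},"required":["motion"]}

```bash
mkdir -p pics; python3 - <<'E'
from rig import r
import cv2,numpy as np
for n in ("top","scene"):
    cv2.imwrite(f"pics/{n}0.png",r.grab_frame(n)[:,:,::-1])
    c=r.calibration(n); print(n,c['fx'],c['cx'],c['cy'],np.round(c['R'],3).tolist(),np.round(c['t']),np.round(-np.array(c['R']).T@c['t']))
s=r.sense();print(s['clock'],s['eef_pos'],s['tcp_rot'],s['opening'])
E
```

```text
top 400.3014045320965 317.1229799730927 199.79688758920432 [[0.009, -1.0, 0.006], [-0.994, -0.01, -0.108], [0.108, -0.005, -0.994]] [  2. 564. 774.] [477.  11. 831.]
scene 424.9138490077977 322.4079110258711 194.3560847995813 [[0.664, 0.748, 0.019], [0.418, -0.35, -0.838], [-0.62, 0.565, -0.545]] [-356. -200. 1282.] [1115. -527.  539.]
0.1 [ 162.86062366 -602.95513369  230.64905922] [-1.57080472e+00  1.25220853e-03 -1.30697873e+00] 0.9994190728104968
```

View pics/top0.png

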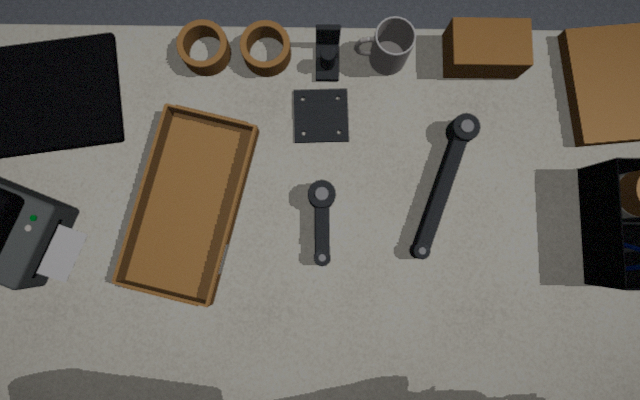

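The top view shows the long link, with its hub at (464,127) and eye at (421,250). The tray's rim corners are near (167,105), (258,127), (211,304) and (115,284). The short link lies between them, from (321,194) to (322,258).

```bash
cat > h.py <<'E'
import numpy as np,cv2
from rig import r
def ray(n,uv,z):
    c=r.calibration(n);R=np.array(c['R']);o=-R.T@np.array(c['t'])
    d=R.T@np.array([(uv[0]-c['cx'])/c['fx'],(uv[1]-c['cy'])/c['fy'],1])
    return o+d*(z-o[2])/d[2]
E
python3 - <<'E'
from h import *
im=cv2.imread("pics/top0.png");hsv=cv2.cvtColor(im,cv2.COLOR_BGR2HSV);g=im.max(2)
# discs
def disc(u,v,w=9):
    p=g[v-w:v+w+1,u-w:u+w+1];t=90
    m=(p>80).astype(np.uint8);n,l,s,c=cv2.connectedComponentsWithStats(m)
    k=l[w,w];print('disc',u,v,p[w,w],s[k],c[k]+[u-w,v-w]);return c[k]+[u-w,v-w]
for nm,h,e,L in(("long",(465,126),(422,250),265),("short",(321,194),(322,258),0)):
    H=ray("top",disc(*h),52);E=ray("top",disc(*e),40);d=E-H
    print(nm,H.round(1),E.round(1),np.hypot(*d[:2]),np.degrees(np.arctan2(-d[1],-d[0])))
m=((g<70)).astype(np.uint8);n,l,s,c=cv2.connectedComponentsWithStats(m)
for (u,v) in((442,190),(322,225)): print(l[v,u],s[l[v,u]])
m=cv2.inRange(hsv,(5,90,40),(25,255,255));n,l,s,c=cv2.connectedComponentsWithStats(m)
k=l[205,188];print(s[k]);cn=cv2.findContours((l==k).astype(np.uint8),0,1)[0][0]
hull=cv2.convexHull(cn);ap=cv2.approxPolyDP(hull,6,True)[:,0];print(ap.tolist())
P=np.array([ray("top",p,45) for p in ap]);print(P.round());print(P.mean(0))
print([np.hypot(*(P[i]-P[i-1])[:2]).round() for i in range(len(P))])
E
```

```text
disc 465 126 118 [  5   2  13  13 135] [467.11851852 125.28148148]
disc 422 250 119 [ 6  6  7  8 44] [421.95454545 250.36363636]
long [ 714.9 -291.7   52. ] [ 465.4 -199.5   40. ] 265.95418563545957 -20.270247305548164
disc 321 194 121 [  3   2  14  13 148] [321.35810811 192.94594595]
disc 322 258 122 [ 5  5  8  8 47] [321.70212766 257.29787234]
short [575.5  -1.   52. ] [450.2  -2.8  40. ] 125.37680899315274 0.8478166740039186
27 [ 409  114   71  145 2750]
30 [ 308  180   27   86 1225]
[  112   104   147   203 18980]
[[165, 104], [258, 130], [207, 306], [112, 281]]
[[755. 317.  45.]
 [703. 127.  45.]
 [356. 216.  45.]
 [402. 401.  45.]]
[553.73277181 265.26128549  45.        ]
[np.float64(363.0), np.float64(196.0), np.float64(358.0), np.float64(190.0)]
```

View pics/scene0.png

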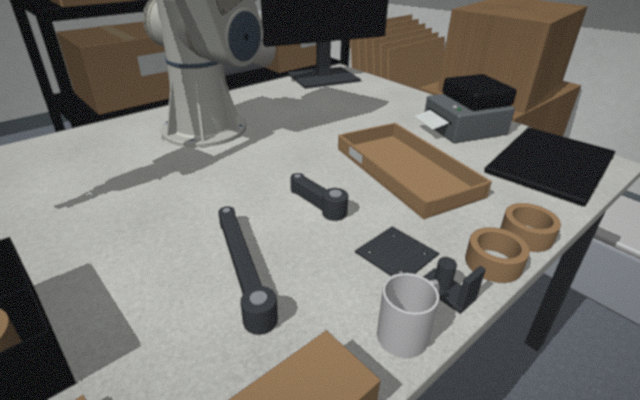

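servo_tool([
  [1, -0.02, 0, 0.05, 0, 0.5, 0],
  [1, -0.04, 0, 0.11, 0, 1, 0],
  [1, -0.06, 0, 0.166, 0, 1.5, 0],
  [1, -0.08, 0, 0.22, 0, 2, 0],
  [1, -0.1, 0, 0.277, 0, 2.5, 0],
  [1, -0.12, 0, 0.332, 0, 3, 0],
  [1, -0.14, 0, 0.387, 0, 3.54, 0],
  [1, -0.16, 0, 0.442, 0, 3.54, 0],
  [1, -0.18, 0, 0.498, 0, 3.54, 0],
  [1, -0.2, 0, 0.553, 0, 3.54, 0],
  [1, -0.2, 0, 0.553, 0, 3.54, 0],
  [1, -0.2, 0, 0.553, 0, 3.54, 0],
])

```text
clock: 1.6
eef_pos: [644.1, -266.0, 230.5]
tcp_rot: [-1.572, -0.0, -1.924]
contact_force: [0.1, -1.0, 0.3]
opening: 1.0
```

The scene view agrees: long-link hub cap at (259,298), eye at (226,210). There is nothing tall between the link and the tray, which has its near corner at (427,212). The mug and bracket stand clear. Next I check the link position with the scene and wrist cameras.

```bash
python3 - <<'E'
from h import *
from scipy.spatial.transform import Rotation as Ro
print(ray("scene",(259,298),52).round(),ray("scene",(226,210),40).round())
print([ray("scene",p,45).round().tolist() for p in((427,213),(490,185),(393,125),(338,137))])
s=r.sense();im=r.grab_frame("wrist")[:,:,::-1];cv2.imwrite("pics/w1.png",im)
c=r.calibration("wrist");M=np.array(c['mount']);Rt=Ro.from_euler('xyz',s['tcp_rot']).as_matrix()
def proj(X):
    p=np.linalg.inv(M)@np.append(Rt.T@(np.array(X)-s['eef_pos']),1);return (c['fx']*p[0]/p[2]+c['cx'],c['fy']*p[1]/p[2]+c['cy'])
im=im.copy()
for X in((714.9,-291.7,52),(465.4,-199.5,40),(644.6,-265.7,40)):
    u=proj(X);print(np.round(u));cv2.drawMarker(im,(int(u[0]),int(u[1])),(0,0,255),0,12)
cv2.imwrite("pics/w1m.png",im)
E
```

```text
[ 716. -290.   52.] [ 466. -199.   40.]
[[740.0, 100.0, 45.0], [766.0, 297.0, 45.0], [411.0, 381.0, 45.0], [369.0, 204.0, 45.0]]
[322. 110.]
[322. 322.]
[322. 179.]
```

View pics/w1m.png

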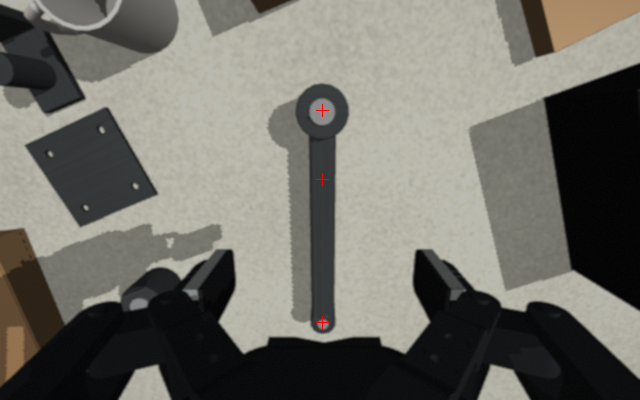

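All three views agree: the projected hub, eye and balance marks land on the link. Now I descend and grip.

servo_tool([
  [1, 0, 0.05, 0, 0, 0, 0],
  [1, 0, 0.1, 0, 0, 0, 0],
  [1, 0, 0.14, 0, 0, 0, 0],
  [1, 0, 0.17, 0, 0, 0, 0],
  [1, 0, 0.195, 0, 0, 0, 0],
  [1, 0, 0.212, 0, 0, 0, 0],
  [1, 0, 0.222, 0, 0, 0, 0],
  [1, 0, 0.222, 0, 0, 0, 0],
], grip_force=70)

```text
clock: 2.65
eef_pos: [644.3, -266.4, 9.1]
tcp_rot: [-1.571, 0.0, -1.925]
contact_force: [-0.1, 0.2, 0.1]
opening: 0.999
```

servo_tool([
  [-1, 0, 0, 0, 0, 0, 0],
  [-1, 0, 0, 0, 0, 0, 0],
  [-1, 0, 0, 0, 0, 0, 0],
  [-1, 0, 0, 0, 0, 0, 0],
  [-1, 0, 0, 0, 0, 0, 0],
  [-1, 0, 0, 0, 0, 0, 0],
  [-1, 0, 0, 0, 0, 0, 0],
  [-1, 0, 0, 0, 0, 0, 0],
])

```text
clock: 3.65
eef_pos: [645.3, -266.0, 10.2]
tcp_rot: [-1.57, 0.0, -1.925]
contact_force: [-1.2, 1.6, 5.7]
opening: 0.34
```

The opening of 0.34 is about 29 mm, which matches the bar. I lift 50 mm and hold.

servo_tool([
  [-1, 0, -0.005, 0, 0, 0, 0],
  [-1, 0, -0.015, 0, 0, 0, 0],
  [-1, 0, -0.03, 0, 0, 0, 0],
  [-1, 0, -0.042, 0, 0, 0, 0],
  [-1, 0, -0.05, 0, 0, 0, 0],
  [-1, 0, -0.05, 0, 0, 0, 0],
  [-1, 0, -0.05, 0, 0, 0, 0],
  [-1, 0, -0.05, 0, 0, 0, 0],
  [-1, 0, -0.05, 0, 0, 0, 0],
  [-1, 0, -0.05, 0, 0, 0, 0],
  [-1, 0, -0.05, 0, 0, 0, 0],
  [-1, 0, -0.05, 0, 0, 0, 0],
])

```text
clock: 5.15
eef_pos: [644.7, -266.1, 59.3]
tcp_rot: [-1.571, 0.0, -1.925]
contact_force: [0.4, 0.7, -6.1]
opening: 0.338
```

servo_tool([
  [-1, 0, 0, 0, 0, 0, 0],
  [-1, 0, 0, 0, 0, 0, 0],
  [-1, 0, 0, 0, 0, 0, 0],
  [-1, 0, 0, 0, 0, 0, 0],
  [-1, 0, 0, 0, 0, 0, 0],
  [-1, 0, 0, 0, 0, 0, 0],
  [-1, 0, 0, 0, 0, 0, 0],
  [-1, 0, 0, 0, 0, 0, 0],
  [-1, 0, 0, 0, 0, 0, 0],
  [-1, 0, 0, 0, 0, 0, 0],
])

```text
clock: 6.4
eef_pos: [644.7, -266.1, 59.3]
tcp_rot: [-1.571, -0.0, -1.925]
contact_force: [0.1, -0.7, -6.0]
opening: 0.34
```

```bash
python3 - <<'E'
from h import *
s=r.sense();print(s['wrist_torque'],s['contact_force'])
a=r.grab_frame("scene")[:,:,::-1];b=r.grab_frame("wrist")[:,:,::-1]
cv2.imwrite("pics/lift.png",cv2.resize(np.vstack([a,b]),None,fx=.75,fy=.75))
E
```

```text
[-0.04489329  0.01540621 -0.06306847] [ 0.10279724 -0.65034399 -5.97933184]
```

View pics/lift.png

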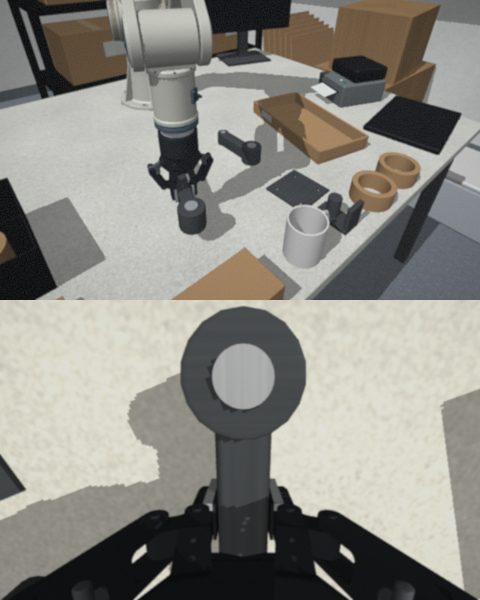

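The link is held level: wrist moment is under 0.1 N m, load about 6 N, and the hub sits square between the fingers. I raise it, then check the tray estimate by overlay in both views.

servo_tool([
  [-1, 0, -0.02, 0, 0, 0, 0],
  [-1, 0, -0.05, 0, 0, 0, 0],
  [-1, 0, -0.08, 0, 0, 0, 0],
  [-1, 0, -0.105, 0, 0, 0, 0],
  [-1, 0, -0.12, 0, 0, 0, 0],
  [-1, 0, -0.12, 0, 0, 0, 0],
])

```text
clock: 7.25
eef_pos: [645.5, -266.4, 181.1]
tcp_rot: [-1.568, -0.0, -1.925]
contact_force: [0.0, -0.2, -7.2]
opening: 0.339
```

```bash
python3 - <<'E'
from h import *
C=np.array([555.5,266.8]);a=np.radians(-14);u=np.array([np.cos(a),np.sin(a)]);n=np.array([-u[1],u[0]])
out=[]
for nm,(x0,y0) in(("top",(90,90)),("scene",(320,100))):
    im=cv2.imread(f"pics/{nm}0.png");c=r.calibration(nm);k=3
    im=cv2.resize(im[y0:y0+230,x0:x0+190],None,fx=2,fy=2,interpolation=2)
    for hx,hy,z,col in((185,95,45,(0,0,255)),(180,90,5,(255,255,0))):
        X=[np.append(C+sx*hx*u+sy*hy*n,z) for sx,sy in((1,1),(1,-1),(-1,-1),(-1,1))]
        p=cv2.projectPoints(np.array(X),cv2.Rodrigues(np.array(c['R']))[0],np.array(c['t'],float),np.array([[c['fx'],0,c['cx']],[0,c['fy'],c['cy']],[0,0,1]]),None)[0][:,0]
        cv2.polylines(im,[((p-[x0,y0])*2).astype(int)],True,col,1)
    out.append(im)
cv2.imwrite("pics/tray.png",np.hstack(out))
E
```

```text
(no output)
```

View pics/tray.png

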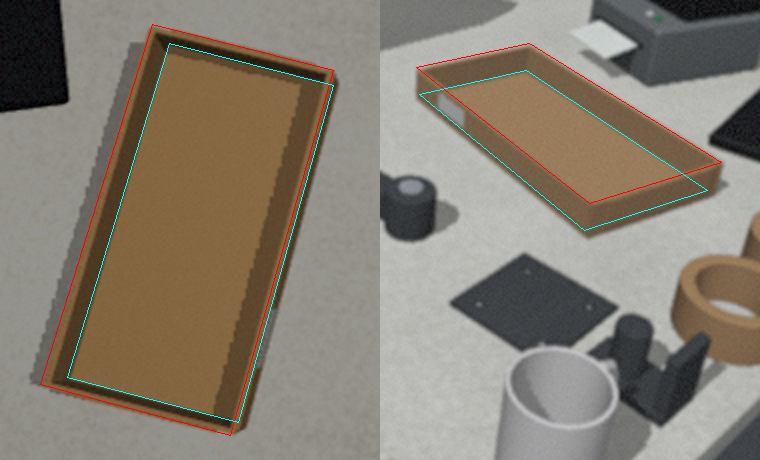

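The overlay matches the rim and floor in both views, so the tray is at (555.5, 266.8) with yaw -14°. Now I carry the link over.

servo_tool([
  [-1, -0.014, 0, -0.0065, 0, 0, 0],
  [-1, -0.047, 0, -0.0217, 0, -0.05, 0],
  [-1, -0.095, 0, -0.0435, 0, -0.1, 0],
  [-1, -0.147, 0, -0.0674, 0, -0.18, 0],
  [-1, -0.199, 0, -0.0914, 0, -0.26, 0],
  [-1, -0.252, 0, -0.1153, 0, -0.34, 0],
  [-1, -0.304, 0, -0.1392, 0, -0.42, 0],
  [-1, -0.356, 0, -0.163, 0, -0.5, 0],
  [-1, -0.403, 0, -0.185, 0, -0.56, 0],
  [-1, -0.441, 0, -0.202, 0, -0.6, 0],
  [-1, -0.465, 0, -0.213, 0, -0.63, 0],
  [-1, -0.4746, 0, -0.2175, 0, -0.63, 0],
])

```text
clock: 8.75
eef_pos: [603.6, 256.3, 177.9]
tcp_rot: [-1.573, -0.001, -1.813]
contact_force: [-1.5, -0.5, -6.2]
opening: 0.34
```

servo_tool([
  [-1, 0, 0, 0, 0, 0, 0],
  [-1, 0, 0, 0, 0, 0, 0],
  [-1, 0, 0, 0, 0, 0, 0],
])

```text
clock: 9.12
eef_pos: [605.3, 253.4, 179.2]
tcp_rot: [-1.571, -0.0, -1.816]
contact_force: [0.5, 0.2, -5.9]
opening: 0.344
```

```bash
python3 - <<'E'
from h import *
s=r.sense();print(s['eef_pos'],s['tcp_rot'],s['wrist_torque'],s['contact_force'])
a=r.grab_frame("scene")[:,:,::-1];b=r.grab_frame("top")[:,:,::-1]
cv2.imwrite("pics/over.png",cv2.resize(np.vstack([a,b]),None,fx=.75,fy=.75))
E
```

```text
[605.34099928 253.40197865 179.2299611 ] [-1.57088908e+00 -2.88825350e-04 -1.81610725e+00] [-0.03412386 -0.00266273 -0.04246674] [ 0.5331438   0.16710407 -5.87003859]
```

View pics/over.png

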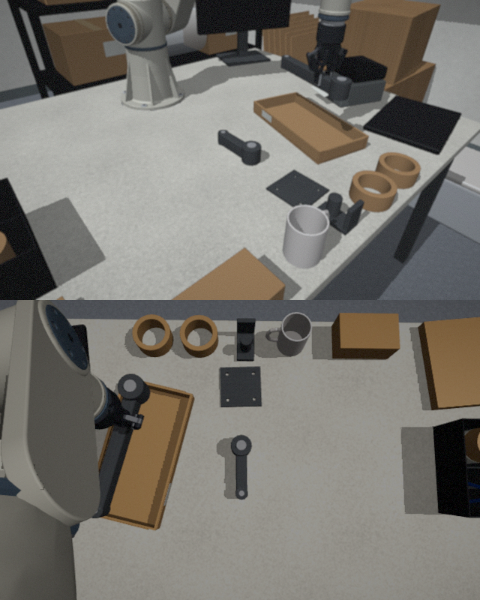

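The link is level over the tray, parallel to it and raised; the short link is undisturbed. I lower, slowly at the end.

servo_tool([
  [-1, 0, 0.015, 0, 0, 0, 0],
  [-1, 0, 0.045, 0, 0, 0, 0],
  [-1, 0, 0.08, 0, 0, 0, 0],
  [-1, 0, 0.11, 0, 0, 0, 0],
  [-1, 0, 0.13, 0, 0, 0, 0],
  [-1, 0, 0.145, 0, 0, 0, 0],
  [-1, 0, 0.153, 0, 0, 0, 0],
  [-1, 0, 0.157, 0, 0, 0, 0],
  [-1, 0, 0.16, 0, 0, 0, 0],
  [-1, 0, 0.162, 0, 0, 0, 0],
  [-1, 0, 0.162, 0, 0, 0, 0],
])

```text
clock: 10.6
eef_pos: [605.3, 254.5, 17.5]
tcp_rot: [-1.571, 0.0, -1.815]
contact_force: [-0.1, 0.2, -6.4]
opening: 0.339
```

servo_tool([
  [-1, 0, 0.001, 0, 0, 0, 0],
  [-1, 0, 0.002, 0, 0, 0, 0],
  [-1, 0, 0.002, 0, 0, 0, 0],
])

```text
clock: 10.98
eef_pos: [605.2, 254.4, 15.2]
tcp_rot: [-1.571, -0.0, -1.815]
contact_force: [0.5, -0.3, -5.8]
opening: 0.343
```

servo_tool([
  [-1, 0, 0.001, 0, 0, 0, 0],
  [-1, 0, 0.002, 0, 0, 0, 0],
  [-1, 0, 0.002, 0, 0, 0, 0],
])

```text
clock: 11.35
eef_pos: [605.3, 254.5, 15.1]
tcp_rot: [-1.571, 0.0, -1.815]
contact_force: [-6.7, -2.7, 12.7]
opening: 0.342
```

Contact is confirmed: the force went from -6 to +12.7 N. I release and rise.

servo_tool([
  [0.4, 0, 0, 0, 0, 0, 0],
  [0.4, 0, 0, 0, 0, 0, 0],
  [0.4, 0, 0, 0, 0, 0, 0],
  [0.4, 0, 0, 0, 0, 0, 0],
  [0.4, 0, 0, 0, 0, 0, 0],
])

```text
clock: 11.98
eef_pos: [605.2, 254.5, 13.2]
tcp_rot: [-1.571, -0.0, -1.815]
contact_force: [0.3, 0.8, 0.7]
opening: 0.702
```

servo_tool([
  [0.4, 0, -0.01, 0, 0, 0, 0],
  [0.4, 0, -0.03, 0, 0, 0, 0],
  [0.4, 0, -0.06, 0, 0, 0, 0],
  [0.4, 0, -0.1, 0, 0, 0, 0],
  [0.4, 0, -0.15, 0, 0, 0, 0],
  [0.4, 0, -0.2, 0, 0, 0, 0],
  [0.4, -0.03, -0.2, -0.05, 0, 0, 0],
  [0.4, -0.03, -0.2, -0.1, 0, 0, 0],
  [0.4, -0.03, -0.2, -0.15, 0, 0, 0],
  [0.4, -0.03, -0.2, -0.2, 0, 0, 0],
  [0.4, -0.03, -0.2, -0.2, 0, 0, 0],
])

```text
clock: 13.35
eef_pos: [415.7, 332.4, 214.9]
tcp_rot: [-1.571, 0.001, -1.812]
contact_force: [0.9, 0.0, 0.3]
opening: 0.699
```

```bash
python3 - <<'E'
from h import *
s=r.sense();print(s['eef_pos'],s['contact_force'],s['opening'])
a=r.grab_frame("scene")[:,:,::-1];b=r.grab_frame("top")[:,:,::-1]
cv2.imwrite("pics/endtop.png",b);cv2.imwrite("pics/end.png",cv2.resize(np.vstack([a,b]),None,fx=.75,fy=.75))
E
```

```text
[415.72435424 332.3889466  214.89543777] [0.89821675 0.00204243 0.33309402] 0.6990934838976591
```

View pics/end.png

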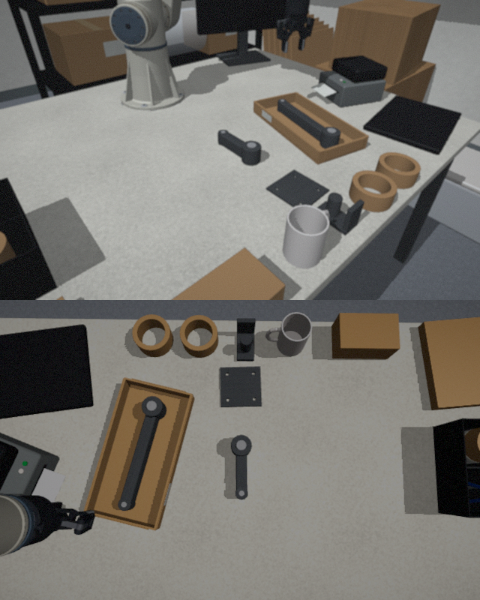

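The final views show the link flat and lengthwise in the tray, with its hub at about (203,141) and eye at about (165,273) in full-size top pixels. The gripper is clear of it. One last numeric check, then hand in.

```bash
python3 - <<'E'
from h import *
g=cv2.imread("pics/endtop.png").max(2)
def disc(u,v,w=9):
    p=g[v-w:v+w+1,u-w:u+w+1];n,l,s,c=cv2.connectedComponentsWithStats((p>80).astype(np.uint8))
    i=min(range(1,n),key=lambda i:np.hypot(*(c[i]-w))+(s[i,4]<15)*99);return c[i]+[u-w,v-w]
h,e=disc(203,141),disc(165,273);print(h,e)
H=ray("top",h,57);E=ray("top",e,45);d=(H-E)[:2];L=np.hypot(*d);u=d/L
m=H[:2]-127*u-[555.5,266.8];a=np.radians(-14)
print(L,np.degrees(np.arctan2(*u[::-1])),"tray xy",m@[np.cos(a),np.sin(a)],m@[-np.sin(a),np.cos(a)])
print("short",ray("top",disc(321,194),52).round(1))
if abs(L-265)<6: print(r.sign_off())
E
```

```text
[201.5890411  140.49315068] [164.71111111 272.13333333]
265.45138687486593 -13.996058011961932 tray xy -1.8214492561168314 -0.3545741344315867
short [575.4  -0.9  52. ]
the job is handed in; nothing more can be done
None
```

The long link is packed in the tray, flat and lengthwise, and I handed the job in at about 13.5 s of the 48 s allowed. Sign-off gave no verdict.

- **Grasp and lift:** I gripped the bar at the balance point, lifted it 50 mm and held it there for about two seconds. It stayed level, with under 0.1 N m of wrist moment and about 6 N of load.
- **Placing:** I carried it over and lowered it until the force showed it on the tray floor (from −6 N to +12.7 N). Then I released it and moved the gripper clear.

**Last checks:**
- **Position:** the link's middle is about 2 mm lengthwise and under 1 mm sideways from the tray centre, aligned with it to within a degree or so.
- **Length check:** the measured hub-to-eye distance was 265.5 mm against the expected 265 mm, which fits the link lying on the floor.
- **Short link:** it moved about 0.1 mm by measurement, so effectively not at all.
- **Disagreement:** my first rough reading of the tray corners in the scene view was 15–20 mm off the top view. Overlaying the tray outline on both views showed the top-view fit was right.

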